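# Refit the idler of a bottle roller and start a bottle on it

### The job

Put the bottle roller back to work. Its loose idler roller is parked on the rails: run it forward along them until both axle ends drop to the bottom of the open slots, swing the keeper over and down onto the axle ends, lay the brown bottle lengthwise on the two rollers, then press the stop knob down, turn it clockwise to the other notch and let it spring up there. Leave the things round about where they are.

Things in the scene. Friction and masses are not known exactly. Their poses are not given: they have to be found in the camera images.
- mill: The bottle roller, a low grey machine fixed on the bench, 190 mm deep (x -80 to 110 mm of its frame), 315 mm wide (y -105 to 210 mm). Origin on the bench top below mid-roller; x to its rear, y to its left along the rollers, z up; yaw within 0.25. Two upright aluminium cheeks 12 mm thick at y +/-84 mm carry the rollers; deck between them at z 60 mm. Control side: y 104 to 210, top z 78 mm.
- rail (a point): Middle of the top of the left cheek's rail (x 37, y 84, z 95 mm in the machine's frame). Both cheeks' top edges are level rails, 12 mm wide, from x -10 mm (the slots) to 84 mm, where end stops 14 mm high begin. The idler starts parked on them.
- drive_roller: The fixed rubber front roller, 30 mm in diameter, 150 mm long, lying along the machine's y. Origin at its middle: x -60, y 0, z 85 mm in the machine's frame.
- roller: The loose idler: black rubber barrel 30 mm across, 150 mm long, on an axle 12 mm across that stands out 28 mm at each end; 320 g. Origin at its middle, y along the axle. Parked, its axle lies on the rails (z 101, barrel top 116 mm), 33 to 68 mm behind the slots, slightly askew. It rolls easily when the barrel is pushed at axle height; behind it the space between the cheeks is open to the deck.
- axle_left (a point): Point on the roller's axis 84 mm to the +y side of its middle, where the axle crosses the left cheek.
- axle_right (a point): Point on the roller's axis 84 mm to the -y side of its middle, where the axle crosses the right cheek.
- slot_left (a point): Where axle_left lies when that end is at the bottom of its slot: x -18, y 84, z 85 mm in the machine's frame. The slot is open-topped, 15.4 mm wide, floor at z 79 mm. Its rear wall ends at the rail (z 95 mm), its front wall is higher (z 109 mm), so an axle pushed forward along the rails stops against it and drops in.
- slot_right (a point): The same for axle_right and the right slot (y -84 mm). Axes as the machine's.
- keeper (a joint): Angle of the steel keeper, rad: 0 shut (arms level, lying over both axle ends), growing as it swings up and forward to 2.4. Starts 1.9 to 2.3, leaning forward. A stiff hinge (0.2 N m): it stays where it is left. It cannot reach 0 unless both axle ends are at the bottom.
- keeper_hinge (a point): Middle of the keeper's hinge axis (along the machine's y), x -47, z 99 mm in the machine's frame.
- keeper_bar (a point): Middle of the keeper's cross bar: round, 10 mm across, 192 mm long along y, 92 mm from the hinge axis; at x 45, z 101 mm in the machine's frame when shut. Flat arms 6 mm thick, 14 mm high, join its ends to the hinges outside the cheeks (y +/-96 mm).
- bottle: Closed brown bottle with black cap, 160 g, lying on its side on the bench to the right of the machine. Body 46 mm across, 80 mm long; cap 27 mm across, 16 mm long. Origin at the centre of its base, z along its axis from base to cap. Either end may point left when it lies on the rollers.
- bed (a point): Where the bottle's axis passes when it lies on both rollers: over the middle of the gap between the rollers, midway between the cheeks; x -39, y 0, z 117 mm in the machine's frame. The roller tops are at z 100 mm.
- knob_press (a joint): How far the stop knob is pressed down, m: 0 up, 0.0075 fully down. Spring: 3.5 N to start, about 9 N fully down.
- knob_turn (a joint): Angle of the stop knob, rad: 0 in the stop notch (start), 1.2 in the run notch, clockwise positive. A key on its rim stands in a notch of the collar and blocks turning (never force it); pressed 5.5 mm or more it passes under the collar's lip and turns freely (0.02 N m) to an end stop at 1.24. Let go at 1.15 to 1.24 it springs up by itself; let go between the notches it stays down.
- knob_grip (a point): On the knob's axis (x -10, y 158 mm in the machine's frame), 9 mm below the top of its wing (z 127 mm when up). Black wing 42 mm long, 13 mm wide, 29 mm high, along this point's x axis (the machine's x at angle 0), on a disc 49 mm across whose top is 20 mm below this point. The collar round it is 74 mm across, top at z 92 mm.
- screwdriver: Bystander: screwdriver, 165 mm long, lying in front of the machine, origin under its middle.
- spare_sample: Bystander: metal disc, 30 mm across, 22 mm high, standing to the right of the machine behind the bottle; origin under its middle.

How it is judged:
By the outcome, as a careful person would: the job done as asked, in the order asked, and still so for the second after the job is handed in, with the robot touching nothing.
It also fails if it takes over 72 s, if anything falls off the work surface, if the arm or the gripper's body presses on something with over 40 N, if the wrist force passes 120 N, or if a joint passes its speed limit or range.

### The arm

A 6-joint arm with a two-finger parallel gripper is mounted at the origin on a cart in front of the work surface, level with it; the furniture and walls round the work are solid. World frame = base frame: x ahead of the robot, y to its left, z up, the work surface at z = 0. Lengths are in m, angles in rad, forces in N, time in s.
With the tool pointing down it reaches from about 0.35 to 0.975 m from the base axis. Payload 4.9 kg.
Tool frame: the origin (TCP) lies midway between the tips of the shut fingers; the grasp point (between the pads) lies 19 mm behind it; z points along the fingers, y is the line along which they close (so a half turn about z gives the same grasp; the last joint's range is limited). The gripper opens to 85 mm and grips with 20 to 120 N. Pads are 22 mm wide; open, the fingers measure 114 mm over their backs; the gripper's body (76 mm by 85 mm) begins 54 mm behind the grasp point. The pads swing forward as they close: fully open they stand 13 mm farther back than shut.
Start: joints at [-1.302, 0.053, 1.613, -0, 1.476, -0.119], TCP at [0.236, -0.579, 0.231] pointing down, gripper open.
Joint ranges: [-3.01, 3.01], [-1.01, 2.22], [0.06, 2.58], [-1.02, 4.17], [0.09, 2.62], [-3.14, 3.14]. Speed limits (rad/s): [2.57, 2.57, 3.14, 3.14, 3.14, 3.14].

### API

Orientations are given as a rotation vector (axis times angle).
In Python, from station import ctrl, optics, job gives the robot as it stands.
- The arm moves only by the shell command python3 -m jog 'ROWS' [OPENING] [FORCE]. ROWS is JSON, a list of rows, each a list of 2 entries, a list of its own where there are three numbers: the shift along the tool's x, y, z in m, then the turn, a rotation vector about the tool's x, y, z in rad. A call has 1 to 5 rows; each row is the pose to reach, as a shift and turn from the pose commanded when the call began, along the tool's axes at that moment; what a row does not reach only later rows make up. A row lasts 1/10 s, in which the tool goes at most 50 mm and 8.59 degrees, less where a joint would pass 70% of its speed; a pose out of reach is approached as far as the arm can. A call with a gripper value outside its range is refused whole. OPENING is the opening, from 0 (shut) to 1 (fully open), set as the call begins (- or left out, the last holds). The fingers move at their own pace and stop on an object; FORCE is the grip in N (left out, the last holds). Time passes only in rows, so rows that repeat a pose let the fingers close. It gives the time, the measured TCP pose, the force, the opening and the grip force at its end, in the units of the state.
- ctrl.get_obs(): the state, without advancing time (a new reading comes with each control period).
- optics.get_image(name): name is "side" or "top" or "wrist"; returns a dict with "image" (420x560x3 uint8, blue, green, red), "fx", "fy", "cx", "cy" (pixels), "rvec" (rotation vector, rad) and "tvec" (3), from world to camera coordinates, as OpenCV has them; the wrist camera has in their place "mount" (4x4, takes a point from camera to tool coordinates, whose origin is the TCP and whose axes are the flange's). Camera axes: x right, y down, z forward; pixel columns grow to the right and rows downward; lengths in m; the calibration is good to about 2 mm. The wrist camera is an equidistant fisheye: a pixel r from the principal point sees the ray r / f radians off the axis. A picture is of the moment at which its call begins: read the wrist's pose just before it. There is no depth.
- job.finish_job(): hands the job in; it is judged then, once.
The state is a dict: "t": time; "q": joint angles; "dq": joint speeds; "effort": joint torques, N m; "tool_pos": TCP position; "tool_rot": TCP orientation; "contact_force": force on the tool from outside, world axes, zero at the start; "wrist_torque": the same for the moment, N m; "opening": finger opening in m; "grip_force": force on a finger pad.
Only numpy, scipy, OpenCV 4.12 (cv2) and the standard library are available. Lean on these libraries where they do the work, as an engineer would, in place of code of your own. Each camera call takes 0.05 s, during which the arm holds its last target. There are 200 camera calls.

## Working session

There is one attempt and no reset: what is moved stays moved. The work goes in short steps, Python scripts to look and compute and a shell command to move; the robot and the scene stay as the last step left them, time stands still between calls to the robot, and variables do not carry over. Pictures are saved under pics/ and viewed, at most 10 in all, crops included, and the job is handed in when it is done.

```bash
ls; mkdir -p pics
python3 - <<'E'
from station import ctrl, optics
import cv2, json, pickle
o=ctrl.get_obs(); print({k:o[k] for k in('t','tool_pos','tool_rot','opening')})
d={}
for n in('side','top'):
    d[n]=optics.get_image(n); print(n,{k:v for k,v in d[n].items() if k!='image'})
    cv2.imwrite(f'pics/{n}0.png',d[n]['image'])
pickle.dump(d,open('d0.pkl','wb'))
w=optics.get_image('wrist'); print({k:v for k,v in w.items() if k!='image'})
E
```

```text
pics
{'t': 0.0, 'tool_pos': array([ 0.23616668, -0.57798655,  0.23006007]), 'tool_rot': array([-3.08072459e+00, -6.04898765e-01,  2.26785596e-04]), 'opening': 0.08545346954431085}
side {'fx': 507.17069026995347, 'fy': 507.17069026995347, 'cx': 281.2314045400492, 'cy': 212.46678468471117, 'rvec': array([ 0.30604445, -2.74368931,  1.29374236]), 'tvec': array([0.51488123, 0.1559434 , 0.92305519])}
top {'fx': 442.16042356554857, 'fy': 442.16042356554857, 'cx': 277.40196142428766, 'cy': 204.28615853331215, 'rvec': array([ 2.19652285, -2.15395936,  0.09103916]), 'tvec': array([-0.02433879,  0.5212699 ,  0.92357815])}
{'fx': 325.19226210127806, 'fy': 325.19226210127806, 'cx': 280.879455974908, 'cy': 210.90670151194968, 'mount': array([[ 9.79114514e-05, -9.59096949e-01, -2.83077787e-01,
         7.24483477e-02],
       [ 9.99999975e-01,  1.50416304e-04, -1.63744282e-04,
        -2.41448169e-04],
       [ 1.99626156e-04, -2.83077764e-01,  9.59096940e-01,
        -1.42091324e-01],
       [ 0.00000000e+00,  0.00000000e+00,  0.00000000e+00,
         1.00000000e+00]])}
```

View pics/top0.png

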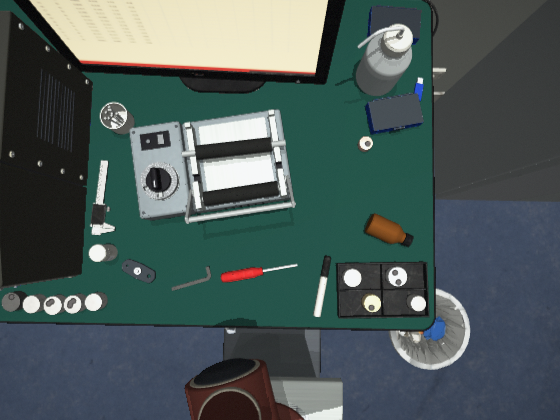

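View pics/side0.png

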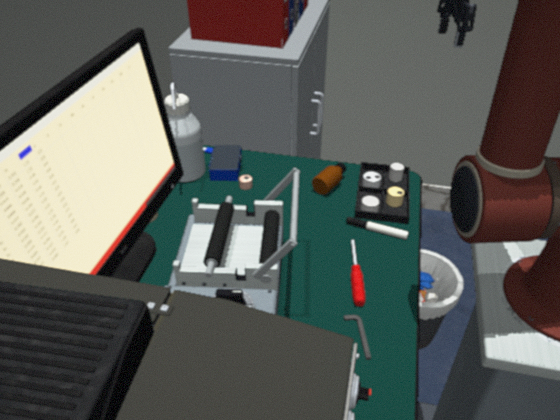

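The top view shows the mill's control box at columns 132–187 and rows 122–220, with the knob near (159,181). The idler is near row 148, the drive roller near row 192, and the keeper bar runs roughly (187,218)–(295,205). The bottle is at (388,229) with its cap to the right, and the spare disc is at (366,143). In the side view the keeper leans forward toward the robot.

```bash
cat > h.py <<'E'
import numpy as np, cv2, pickle
from scipy.spatial.transform import Rotation as R
from station import ctrl, optics
def ray(im,uv):
    Rm=cv2.Rodrigues(im['rvec'])[0]; c=-Rm.T@im['tvec']
    d=Rm.T@np.array([(uv[0]-im['cx'])/im['fx'],(uv[1]-im['cy'])/im['fy'],1.]); return c,d/np.linalg.norm(d)
def plane(im,uv,z):
    c,d=ray(im,uv); return c+d*(z-c[2])/d[2]
def proj(im,p):
    q=cv2.Rodrigues(im['rvec'])[0]@np.array(p)+im['tvec']; return im['fx']*q[0]/q[2]+im['cx'],im['fy']*q[1]/q[2]+im['cy']
def wproj(w,o,p):
    T=np.eye(4);T[:3,:3]=R.from_rotvec(o['tool_rot']).as_matrix();T[:3,3]=o['tool_pos']
    q=(np.linalg.inv(T@w['mount'])@np.append(p,1))[:3]
    th=np.arctan2(np.hypot(*q[:2]),q[2]);n=np.hypot(*q[:2])
    return w['cx']+w['fx']*th*q[0]/n,w['cy']+w['fy']*th*q[1]/n
def wplane(w,o,uv,z):
    a=np.array([(uv[0]-w['cx'])/w['fx'],(uv[1]-w['cy'])/w['fy']]);th=np.hypot(*a)
    v=np.append(a/th*np.sin(th),np.cos(th))
    T=np.eye(4);T[:3,:3]=R.from_rotvec(o['tool_rot']).as_matrix();T[:3,3]=o['tool_pos'];M=T@w['mount']
    d=M[:3,:3]@v;c=M[:3,3];return c+d*(z-c[2])/d[2]
def mill(x,y,yaw):  # returns T
    T=np.eye(4);T[:2,:2]=[[np.cos(yaw),-np.sin(yaw)],[np.sin(yaw),np.cos(yaw)]];T[:2,3]=x,y;return T
E
python3 - <<'E'
from h import *
d=pickle.load(open('d0.pkl','rb'));im=d['top']['image']
c=cv2.resize(im[100:230,125:305],None,fx=4.4,fy=4.4,interpolation=cv2.INTER_CUBIC);cv2.imwrite('pics/c1.png',c)
# bottle mask
hsv=cv2.cvtColor(im,cv2.COLOR_BGR2HSV)
m=cv2.inRange(hsv,(5,100,50),(20,255,255));m[:200]=0;m[260:]=0;m[:,:340]=0;m[:,430:]=0
k=max(cv2.findContours(m,0,2)[0],key=cv2.contourArea);print(cv2.minAreaRect(k),cv2.contourArea(k))
for uv in cv2.boxPoints(cv2.minAreaRect(k)): print(plane(d['top'],uv,.023))
for uv in[(366,143),(408,240),(159,181)]:print(plane(d['top'],uv,.02))
E
```

```text
((386.7646484375, 230.29017639160156), (38.72422409057617, 21.144271850585938), 25.016895294189453) 692.0
[ 0.46675671 -0.20101433  0.023     ]
[ 0.50797225 -0.21998563  0.023     ]
[ 0.47450823 -0.29461     0.023     ]
[ 0.43355631 -0.27542737  0.023     ]
[ 0.65916768 -0.20382844  0.02      ]
[ 0.45096253 -0.29368399  0.02      ]
[0.56732686 0.2422628  0.02      ]
```

View pics/c1.png

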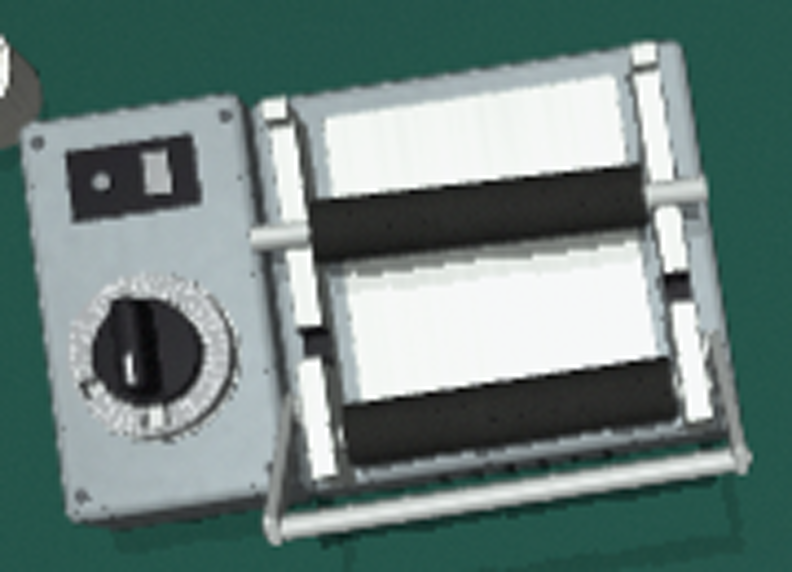

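The crop shows the collar centre at (155,357), slot gaps at (314,341) and (678,285), and end-stop fronts at (278,124) and (648,68). The idler axle ends are at (255,238) and (705,188), and the keeper bar runs from (275,527) to (742,460).

Run:
```python
from h import *
from scipy.optimize import least_squares
t=pickle.load(open('d0.pkl','rb'))['top']
P=lambda u,v:np.array([u,v])/4.4+[125-.4,100-.4]
f=[((-10,158,92),P(155,357)),((84,84,95),P(278,126)),((84,-84,95),P(648,70)),
((-10,84,95),P(312,327)),((-10,-84,95),P(677,272)),((-26,84,109),P(314,355)),((-26,-84,109),P(684,301)),
((110,210,78),P(22,125)),((110,104,78),P(243,98)),((-80,210,78),P(68,520))]
def res(p):
    T=mill(*p); return np.array([np.array(proj(t,(T@np.append(np.array(a)/1e3,1))[:3]))-b for a,b in f]).ravel()
s=least_squares(res,[.6,.1,.1],loss='soft_l1');print(s.x);print(res(s.x).reshape(-1,2).round(1))
T=mill(*s.x);Ti=np.linalg.inv(T);np.save('T.npy',T)
M=lambda p:(Ti@np.append(p,1))[:3]*1e3
for uv in[(255,238),(705,188)]: print('axle',M(plane(t,P(*uv),.101)))
# barrel silhouettes
for uv in[(313,228),(641,192)]: print('barrel',M(plane(t,P(*uv),.105)))
# bar: keeper angle by distance
for a in np.arange(1.8,2.35,.1):
    b=[(T@np.array([-.047+.092*np.cos(a)-.002*np.sin(a)*0, y,.099+.092*np.sin(a),1]))[:3] for y in(.096,-.096)]
    print(round(a,2),[((np.array(proj(t,q))-[124.6,99.6])*4.4).round() for q in b])
for n,p in dict(grip=(-10,158,118),bed=(-39,0,117),rail=(37,84,95),slotL=(-18,84,85),bar=(45,0,101),hinge=(-47,0,99)).items(): print(n,(T@np.append(np.array(p)/1e3,1))[:3].round(4))
```

```text
[0.59669724 0.06817789 0.17498942]
[[-0.6 -0.6]
 [ 1.4  0.1]
 [ 0.1  0.1]
 [ 0.2  0.3]
 [ 0.7 -0.2]
 [-0.5  0.8]
 [ 0.4 -0.1]
 [-1.4 -0.4]
 [-0.4 -2.2]
 [ 0.   1.4]]
axle [ 33.62000725 103.11217315 101.        ]
axle [  24.75328475 -100.80654887  101.        ]
barrel [ 33.14547018  76.0210545  105.        ]
barrel [ 26.51310158 -71.91483264 105.        ]
1.8 [array([260., 438.]), array([732., 364.])]
1.9 [array([264., 460.]), array([736., 387.])]
2.0 [array([269., 482.]), array([739., 408.])]
2.1 [array([274., 502.]), array([741., 429.])]
2.2 [array([279., 522.]), array([744., 449.])]
2.3 [array([284., 540.]), array([746., 467.])]
grip [0.5593 0.222  0.118 ]
bed [0.5583 0.0614 0.117 ]
rail [0.6185 0.1573 0.095 ]
slotL [0.5643 0.1478 0.085 ]
bar [0.641 0.076 0.101]
hinge [0.5504 0.06   0.099 ]
```

```bash
cat > to.py <<'E'
# python3 to.py  from h import go
from h import *
def go(wps,start=None):
    """wps: list of (x,y,z,yaw) world, tool down; prints shift/turn of each from the previous"""
    if start is None:
        o=ctrl.get_obs();p=np.array(o['tool_pos']);r=R.from_rotvec(o['tool_rot'])
    else: p=np.array(start[:3]);r=R.from_euler('z',start[3])*R.from_euler('x',np.pi)
    for w in wps:
        rn=R.from_euler('z',w[3])*R.from_euler('x',np.pi);pn=np.array(w[:3])
        print((r.inv().apply(pn-p)*1e3).round(1),'mm',(r.inv()*rn).as_rotvec().round(3));p,r=pn,rn
T=np.load('T.npy');yaw=np.arctan2(T[1,0],T[0,0])
def m(x,y,z,dy): return (*(T@[x/1e3,y/1e3,0,1])[:2],z/1e3,yaw+dy)
def minv(p): return (np.linalg.inv(T)@np.append(p,1))[:3]*1e3
E
python3 - <<'E'
from to import *
d=pickle.load(open('d0.pkl','rb'));
c1,d1=ray(d['top'],(322,83));c2,d2=ray(d['side'],(180,172))
A=np.stack([d1,-d2],1);s=np.linalg.lstsq(A,c2-c1,rcond=None)[0];print('monitor corner',c1+s[0]*d1,c2+s[1]*d2)
# keeper angle from side: project bar ends; and idler check
for a in(2.0,2.1,2.2,2.3):
    print(a,[np.round(proj(d['side'],(T@[-.047+.092*np.cos(a),y,.099+.092*np.sin(a),1])[:3])) for y in(.096,-.096)])
go([m(67,0,231,0),m(67,0,67,0),m(8,0,67,0)])
print(m(67,0,67,0))
E
```

```text
monitor corner [ 0.76495835 -0.10021376  0.090896  ] [ 0.76889805 -0.09931733  0.09227821]
2.0 [array([280., 236.]), array([285., 166.])]
2.1 [array([286., 239.]), array([290., 168.])]
2.2 [array([291., 241.]), array([294., 170.])]
2.3 [array([295., 244.]), array([298., 173.])]
[ 6.436e+02 -4.478e+02  2.000e-01] mm [-0.002 -0.     0.213]
[  0.  -0. 164.] mm [0. 0. 0.]
[-59.  -0.  -0.] mm [0. 0. 0.]
(np.float64(0.662674045994722), np.float64(0.07984243896501461), 0.067, np.float64(0.17498941939148968))
```

Run:
```python
from to import *
s=np.array([.2362,-.5780,.2301,.3878]);e=np.array(m(67,0,231,np.pi))
go([s+(e-s)*k/4 for k in(1,2,3,4)])
```

```text
[ 160.9 -112.     0.2] mm [-0.001 -0.001 -0.732]
[194.5  24.3  -0.2] mm [ 0.     0.    -0.732]
[128.4 148.1  -0.2] mm [ 0.     0.    -0.732]
[ -3.5 196.   -0.2] mm [ 0.     0.    -0.732]
```

```bash
python3 -m jog '[[[0.04,-0.028,0],[0,0,-0.147]],[[0.08,-0.056,0],[0,0,-0.293]],[[0.12,-0.084,0],[0,0,-0.44]],[[0.161,-0.112,0],[0,0,-0.59]],[[0.161,-0.112,0],[0,0,-0.732]]]' 1
python3 -m jog '[[[0.04,0.005,0],[0,0,-0.147]],[[0.08,0.010,0],[0,0,-0.293]],[[0.12,0.015,0],[0,0,-0.44]],[[0.16,0.02,0],[0,0,-0.59]],[[0.1945,0.0243,0],[0,0,-0.732]]]'
python3 -m jog '[[[0.025,0.03,0],[0,0,-0.147]],[[0.05,0.06,0],[0,0,-0.293]],[[0.075,0.09,0],[0,0,-0.44]],[[0.1,0.12,0],[0,0,-0.59]],[[0.1284,0.1481,0],[0,0,-0.732]]]'
python3 - <<'E'
from to import *
go([m(67,0,231,np.pi)])
E
```

```text
t: 0.65
tool_pos: [0.3455, -0.4097, 0.231]
tool_rot: [-2.651, -1.684, -0.003]
contact_force: [-1.0, -0.8, -0.2]
opening: 0.0853
grip_force: 0.0
t: 1.15
tool_pos: [0.4503, -0.2477, 0.2311]
tool_rot: [-1.88, -2.517, -0.0]
contact_force: [0.5, 0.2, -0.6]
opening: 0.0855
grip_force: 0.0
t: 1.65
tool_pos: [0.557, -0.0837, 0.231]
tool_rot: [-0.856, -3.022, 0.0]
contact_force: [1.0, -0.3, 0.2]
opening: 0.0853
grip_force: 0.0
[-4.300e+00  1.947e+02 -1.000e-01] mm [-0.    -0.    -0.727]
```

Then on to the idler, down behind the barrel, and a look before pushing.

```bash
python3 -m jog '[[[0,0.045,0],[0,0,-0.147]],[[-0.001,0.09,0],[0,0,-0.293]],[[-0.002,0.135,0],[0,0,-0.44]],[[-0.003,0.175,0],[0,0,-0.585]],[[-0.004,0.1945,0],[0,0,-0.728]]]'
python3 -m jog '[[[0,0,0.03],[0,0,0]],[[0,0,0.06],[0,0,0]],[[0,0,0.08],[0,0,0]],[[0,0,0.08],[0,0,0]]]'
python3 - <<'E'
from to import *
o=ctrl.get_obs();w=optics.get_image('wrist');cv2.imwrite('pics/w1.png',w['image']);pickle.dump((o,w),open('w1.pkl','wb'))
print(minv(o['tool_pos']),o['tool_rot'])
for n,p in dict(axL=(33.6,104,101),axR=(24.7,-101,101),knob=(-10,158,127),slotL=(-18,84,95),slotR=(-18,-84,95)).items(): print(n,np.round(wproj(w,o,(T@np.append(np.array(p)/1e3,1))[:3])))
E
```

```text
t: 2.15
tool_pos: [0.6635, 0.0808, 0.2305]
tool_rot: [0.28, -3.128, -0.001]
contact_force: [-0.6, 0.1, -0.3]
opening: 0.0851
grip_force: 0.0
t: 2.55
tool_pos: [0.6598, 0.0779, 0.1462]
tool_rot: [0.267, -3.122, -0.001]
contact_force: [-1.3, -1.3, -1.1]
opening: 0.0855
grip_force: 0.0
[ 63.83399198  -1.45620584 146.16283726] [ 2.66512520e-01 -3.12158555e+00 -1.02357814e-03]
axL [443. 190.]
axR [123. 178.]
knob [536. 133.]
slotL [417. 107.]
slotR [147. 108.]
```

View pics/w1.png

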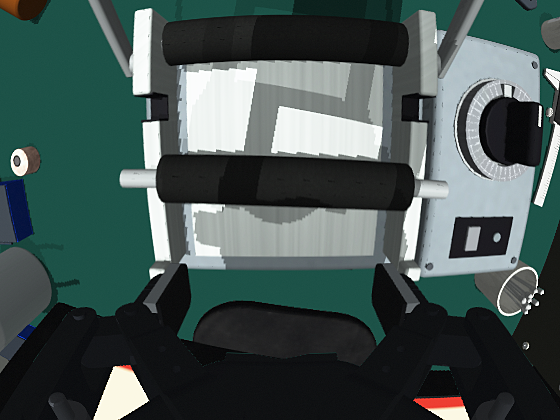

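The wrist view shows the idler axle ends at (121,178) and (447,188), matching the predictions, and the open fingers are behind the barrel. Next I go down and push.

```bash
python3 -m jog '[[[-0.004,0,0.03],[0,0,0]],[[-0.004,0.001,0.06],[0,0,0]],[[-0.004,0.001,0.079],[0,0,0]],[[-0.004,0.001,0.079],[0,0,0]]]'
python3 -m jog '[[[0.007,0,0],[0,0,0]],[[0.014,0,0],[0,0,0]],[[0.021,0,0],[0,0,0]],[[0.028,0,0],[0,0,0]],[[0.034,0,0],[0,0,0]]]'
python3 -m jog '[[[0.005,0,0],[0,0,0]],[[0.010,0,0],[0,0,0]],[[0.015,0,0],[0,0,0]],[[0.02,0,0],[0,0,0]],[[0.02,0,0],[0,0,0]]]'
python3 - <<'E'
from to import *
o=ctrl.get_obs();w=optics.get_image('wrist');cv2.imwrite('pics/w2.png',w['image'])
print(minv(o['tool_pos']),o['tool_rot'])
E
```

```text
t: 3.0
tool_pos: [0.665, 0.0794, 0.0703]
tool_rot: [0.267, -3.126, -0.0]
contact_force: [-0.0, -0.3, -0.2]
opening: 0.0855
grip_force: 0.0
t: 3.5
tool_pos: [0.6334, 0.0736, 0.0739]
tool_rot: [-0.267, 3.127, -0.0]
contact_force: [2.4, 0.2, 1.6]
opening: 0.0853
grip_force: 1.2
t: 4.0
tool_pos: [0.6118, 0.0702, 0.0716]
tool_rot: [0.267, -3.128, -0.0]
contact_force: [0.1, 0.5, -0.4]
opening: 0.0851
grip_force: 0.0
[15.22193064 -0.65532454 71.58922927] [ 2.66940946e-01 -3.12755476e+00 -1.21151034e-05]
```

View pics/w2.png

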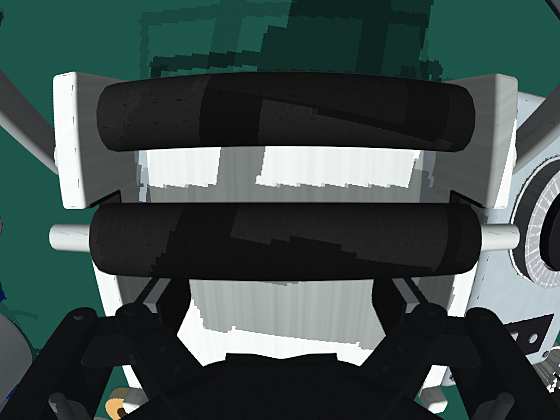

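The axle sits straight just behind the slot mouths, so it needs a few more millimetres.

```bash
python3 -m jog '[[[0.003,0,0],[0,0,0]],[[0.006,0,0],[0,0,0]],[[0.009,0,0],[0,0,0]],[[0.01,0,0],[0,0,0]],[[0.01,0,0],[0,0,0]]]'
python3 -m jog '[[[0,0,0],[0,0,0]],[[-0.006,0,-0.02],[0,0,0]],[[-0.006,0,-0.06],[0,0,0]],[[-0.006,0,-0.11],[0,0,0]],[[-0.006,0,-0.11],[0,0,0]]]'
python3 - <<'E'
from to import *
o=ctrl.get_obs();w=optics.get_image('wrist');cv2.imwrite('pics/w3.png',w['image']);pickle.dump((o,w),open('w3.pkl','wb'))
print(minv(o['tool_pos']),o['tool_rot'])
for n,p in dict(axL=(-18,103,85),axR=(-18,-103,85),axLup=(-13,103,101),axRup=(-13,-103,101)).items(): print(n,np.round(wproj(w,o,(T@np.append(np.array(p)/1e3,1))[:3])))
E
```

```text
t: 4.55
tool_pos: [0.6032, 0.0686, 0.0723]
tool_rot: [0.267, -3.13, -0.0]
contact_force: [-0.3, -0.7, 0.9]
opening: 0.0858
grip_force: 0.0
t: 5.05
tool_pos: [0.6142, 0.0697, 0.192]
tool_rot: [-0.266, 3.115, -0.002]
contact_force: [1.0, 0.9, 0.5]
opening: 0.0855
grip_force: 0.0
[ 17.54719196  -1.57043328 191.97351088] [-2.65986699e-01  3.11478649e+00 -2.24586305e-03]
axL [410. 164.]
axR [155. 165.]
axLup [417. 174.]
axRup [148. 175.]
```

View pics/w3.png

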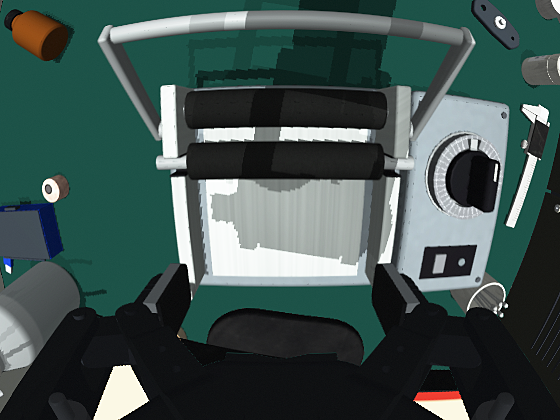

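The axle tips at (158,163) and (412,163) match the dropped prediction, so the idler is seated. The keeper bar ends are at (105,35) and (470,35).

Run:
```python
from to import *
o,w=pickle.load(open('w3.pkl','rb'))
for a in(2.15,2.2,2.25,2.3):
    x,z=-47+92*np.cos(a),99+92*np.sin(a)
    print(a,round(x),round(z),[np.round(wproj(w,o,(T@[x/1e3,y,z/1e3,1])[:3])) for y in(.096,0,-.096)])
s=m(18,-1,192,np.pi)
go([m(-30,0,230,3*np.pi/4),m(-105,0,230,np.pi/2),m(-105,0,152,np.pi/2)])
```

```text
2.15 -97 176 [array([465.,  47.]), array([282.,  29.]), array([100.,  48.])]
2.2 -101 173 [array([462.,  41.]), array([282.,  24.]), array([102.,  42.])]
2.25 -105 171 [array([459.,  36.]), array([282.,  18.]), array([105.,  37.])]
2.3 -108 168 [array([456.,  31.]), array([282.,  14.]), array([108.,  32.])]
[ 45.4   1.  -42.2] mm [0.002 0.01  0.781]
[ 53. -53.  -0.] mm [-0.    -0.     0.785]
[ 0. -0. 78.] mm [0. 0. 0.]
```

```bash
python3 -m jog '[[[0.009,0,-0.015],[0,0,0.147]],[[0.018,0,-0.03],[0,0,0.293]],[[0.027,0.001,-0.042],[0,0,0.44]],[[0.036,0.001,-0.042],[0,0,0.588]],[[0.045,0.001,-0.042],[0,0,0.735]]]'
python3 -m jog '[[[0.011,-0.011,0],[0,0,0.147]],[[0.022,-0.022,0],[0,0,0.293]],[[0.033,-0.033,0],[0,0,0.44]],[[0.044,-0.044,0],[0,0,0.588]],[[0.053,-0.053,0],[0,0,0.735]]]'
python3 - <<'E'
from to import *
o=ctrl.get_obs();print(minv(o['tool_pos']),o['tool_rot']);go([m(-105,0,230,np.pi/2),m(-105,0,152,np.pi/2)])
E
```

```text
t: 5.6
tool_pos: [0.5642, 0.063, 0.2236]
tool_rot: [-0.884, -3.014, 0.0]
contact_force: [0.4, 0.1, 0.1]
opening: 0.0855
grip_force: 0.0
t: 6.1
tool_pos: [0.4904, 0.0465, 0.2228]
tool_rot: [-1.907, -2.494, 0.002]
contact_force: [0.2, -1.0, 0.5]
opening: 0.0855
grip_force: 0.0
[-108.46868133   -2.84627322  222.83316163] [-1.90745663e+00 -2.49388955e+00  2.01130880e-03]
[ 2.5  3.7 -7.2] mm [-0.002 -0.001  0.09 ]
[ 0. -0. 78.] mm [0. 0. 0.]
```

```bash
python3 -m jog '[[[0.003,0.003,0],[0,0,0.09]],[[0.003,0.003,0.03],[0,0,0.09]],[[0.003,0.003,0.055],[0,0,0.09]],[[0.003,0.003,0.071],[0,0,0.09]],[[0.003,0.003,0.071],[0,0,0.09]]]'
python3 -m jog '[[[0,0,0],[0,0,0]],[[0,0,0],[0,0,0]],[[0,0,0],[0,0,0]],[[0,0,0],[0,0,0]],[[0,0,0],[0,0,0]]]' 0 20
python3 - <<'E'
from to import *
o=ctrl.get_obs();w=optics.get_image('side');cv2.imwrite('pics/s4.png',w['image'][100:310,160:440]);print(minv(o['tool_pos']),o['tool_rot'],o['opening'],o['grip_force'],o['contact_force'])
E
```

```text
t: 6.6
tool_pos: [0.4914, 0.0504, 0.1495]
tool_rot: [-2.008, -2.409, 0.007]
contact_force: [-0.1, 0.2, -0.4]
opening: 0.0855
grip_force: 0.0
t: 7.1
tool_pos: [0.4941, 0.0503, 0.154]
tool_rot: [2.011, 2.412, 0.001]
contact_force: [-0.4, -0.7, -0.6]
opening: 0.0121
grip_force: 0.0
[-104.14918528    0.21744308  153.96047494] [2.01102408e+00 2.41243310e+00 1.03813350e-03] 0.012080393212742931 0.0 [-0.44527828 -0.65060573 -0.63766428]
```

View pics/s4.png

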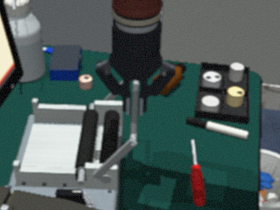

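The side view shows the fingers around the middle of the keeper bar, and the measured opening of 12 mm agrees. Next I compute the arc.

```bash
python3 -m jog '[[[0,0,0],[0,0,0]],[[0,0,0],[0,0,0]]]' 0 20
python3 - <<'E'
import numpy as np
a=np.linspace(2.24,0,21);x=92*np.cos(a);z=92*np.sin(a)
for k in range(0,20,5): print([(round(x[j]-x[k]),round(-(z[j]-z[k]))) for j in range(k+1,k+6)],a[k+5])
E
```

```text
t: 7.35
tool_pos: [0.4938, 0.0502, 0.1539]
tool_rot: [2.012, 2.413, -0.0]
contact_force: [-2.9, 0.6, 5.3]
opening: 0.0089
grip_force: 20.4
[(8, -6), (17, -11), (27, -15), (37, -18), (47, -19)] 1.6800000000000002
[(10, -1), (21, 0), (31, 2), (41, 5), (50, 9)] 1.12
[(9, 5), (17, 11), (25, 18), (32, 26), (38, 34)] 0.56
[(5, 9), (9, 19), (12, 28), (13, 39), (14, 49)] 0.0
```

```bash
python3 -m jog '[[[0,0.008,-0.006],[0,0,0]],[[0,0.017,-0.011],[0,0,0]],[[0,0.027,-0.015],[0,0,0]],[[0,0.037,-0.018],[0,0,0]],[[0,0.047,-0.019],[0,0,0]]]'
python3 -m jog '[[[0,0.010,-0.001],[0,0,0]],[[0,0.021,0],[0,0,0]],[[0,0.031,0.002],[0,0,0]],[[0,0.041,0.005],[0,0,0]],[[0,0.05,0.009],[0,0,0]]]'
python3 -m jog '[[[0,0.009,0.005],[0,0,0]],[[0,0.017,0.011],[0,0,0]],[[0,0.025,0.018],[0,0,0]],[[0,0.032,0.026],[0,0,0]],[[0,0.038,0.034],[0,0,0]]]'
python3 - <<'E'
from to import *
o=ctrl.get_obs();p=minv(o['tool_pos']);print(p,'a',np.arctan2(p[2]+19-99,p[0]+47),np.hypot(p[2]+19-99,p[0]+47))
go([m(45,0,82,np.pi/2)])
E
```

```text
t: 7.85
tool_pos: [0.5399, 0.0583, 0.1729]
tool_rot: [-2.012, -2.413, 0.003]
contact_force: [-4.3, -2.4, 5.7]
opening: 0.0091
grip_force: 20.7
t: 8.35
tool_pos: [0.5901, 0.0674, 0.1628]
tool_rot: [2.011, 2.412, -0.001]
contact_force: [-1.9, -5.0, 3.3]
opening: 0.0091
grip_force: 20.8
t: 8.85
tool_pos: [0.6272, 0.0744, 0.1285]
tool_rot: [2.012, 2.413, -0.001]
contact_force: [-2.2, -5.8, 2.1]
opening: 0.0094
grip_force: 20.5
[ 31.15010574   0.78924754 128.46316876] a 0.5550891049975544 91.95715172437377
[-0.8 13.9 46.5] mm [-0.     0.     0.006]
```

```bash
python3 -m jog '[[[0,0.005,0.009],[0,0,0]],[[0,0.009,0.019],[0,0,0]],[[0,0.012,0.028],[0,0,0]],[[0,0.014,0.039],[0,0,0]],[[0,0.014,0.049],[0,0,0]]]'
python3 -m jog '[[[0,0,0.001],[0,0,0]],[[0,0,0.001],[0,0,0]],[[0,0,0.001],[0,0,0]]]'
python3 - <<'E'
from to import *
o=ctrl.get_obs();p=minv(o['tool_pos']);print(p,o['contact_force'])
E
```

```text
t: 9.35
tool_pos: [0.6405, 0.0773, 0.0812]
tool_rot: [-2.011, -2.412, 0.001]
contact_force: [-16.6, -3.6, 34.5]
opening: 0.0085
grip_force: 24.1
t: 9.65
tool_pos: [0.6404, 0.0773, 0.0809]
tool_rot: [-2.011, -2.413, 0.0]
contact_force: [-7.2, -4.5, 11.1]
opening: 0.0094
grip_force: 22.1
[44.60478033  1.39097692 80.86577181] [-7.18087644 -4.48004119 11.11336393]
```

The keeper is shut, with the bar at z ≈ 100 mm under an 11 N press. I release it with a small opening to stay clear of the idler, rise, and go over to the bottle.

```bash
python3 -m jog '[[[0,0,-0.001],[0,0,0]],[[0,0,-0.001],[0,0,0]],[[0,0,-0.001],[0,0,0]],[[0,0,-0.001],[0,0,0]]]' 0.35
python3 -m jog '[[[0,0,-0.01],[0,0,0]],[[0,0,-0.04],[0,0,0]],[[0,0,-0.08],[0,0,0]],[[0,0,-0.12],[0,0,0]],[[0,0,-0.12],[0,0,0]]]'
python3 - <<'E'
from to import *
o=ctrl.get_obs();print(minv(o['tool_pos']))
w=optics.get_image('wrist');cv2.imwrite('pics/w5.png',w['image'])
for n,p in dict(b1=(45,96,101),b0=(45,0,101),b2=(45,-96,101)).items(): print(n,np.round(wproj(w,o,(T@np.append(np.array(p)/1e3,1))[:3])))
a=np.append(o['tool_pos'],np.pi/2+yaw);b=np.array([.4715,-.2475,.2,1.157]);b[2]=.2
go([a+(b-a)/2,b])
E
```

```text
t: 10.05
tool_pos: [0.6401, 0.0776, 0.0797]
tool_rot: [-2.011, -2.413, -0.0]
contact_force: [0.1, 1.1, -0.8]
opening: 0.03
grip_force: 0.0
t: 10.55
tool_pos: [0.6445, 0.0773, 0.2097]
tool_rot: [2.004, 2.405, 0.015]
contact_force: [0.1, -0.6, 0.9]
opening: 0.0297
grip_force: 0.0
[ 48.61940355   0.65831478 209.73410211]
b1 [274.  88.]
b0 [274. 209.]
b2 [274. 310.]
[-144.4 -112.8    0.4] mm [ 0.009 -0.     0.3  ]
[-171.5  -66.5    4.9] mm [-0.    -0.     0.294]
```

View pics/w5.png

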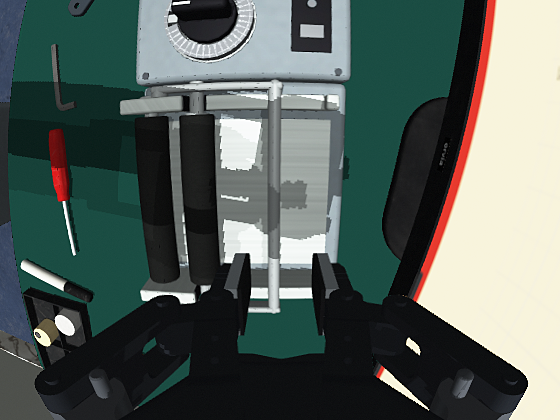

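The keeper is shut, with the bar at column 274 as predicted. On to the bottle.

```bash
python3 -m jog '[[[-0.03,-0.023,0],[0,0,0.06]],[[-0.06,-0.046,0],[0,0,0.12]],[[-0.09,-0.07,0],[0,0,0.18]],[[-0.12,-0.094,0],[0,0,0.24]],[[-0.144,-0.113,0],[0,0,0.295]]]' 1
python3 -m jog '[[[-0.035,-0.013,0],[0,0,0.06]],[[-0.07,-0.027,0],[0,0,0.12]],[[-0.105,-0.04,0],[0,0,0.18]],[[-0.14,-0.053,0],[0,0,0.24]],[[-0.171,-0.066,0.004],[0,0,0.295]]]'
python3 -m jog '[[[0,0,0],[0,0,0]],[[0,0,0],[0,0,0]]]'
python3 - <<'E'
from to import *
o=ctrl.get_obs();w=optics.get_image('wrist');cv2.imwrite('pics/w6.png',w['image'])
im=w['image'];hsv=cv2.cvtColor(im,cv2.COLOR_BGR2HSV)
mk=cv2.inRange(hsv,(5,100,40),(20,255,255));
k=max(cv2.findContours(mk,0,2)[0],key=cv2.contourArea);r=cv2.minAreaRect(k);print(r)
b=cv2.boxPoints(r);P=np.array([wplane(w,o,uv,.023)[:2] for uv in b]);print(P)
L=[np.linalg.norm(P[i]-P[i-1]) for i in range(4)];print(L)
print(np.array([wplane(w,o,uv,.023)[:2] for uv in k[:,0]]).mean(0),'tcp',o['tool_pos'],o['tool_rot'])
E
```

```text
t: 11.1
tool_pos: [0.5533, -0.0861, 0.1989]
tool_rot: [-2.346, -2.087, 0.002]
contact_force: [-0.1, 0.3, 0.3]
opening: 0.0853
grip_force: 0.0
t: 11.6
tool_pos: [0.4689, -0.2484, 0.1956]
tool_rot: [-2.628, -1.72, 0.0]
contact_force: [0.4, 0.1, -0.8]
opening: 0.0849
grip_force: 0.0
t: 11.8
tool_pos: [0.4694, -0.2472, 0.1952]
tool_rot: [-2.625, -1.721, 0.0]
contact_force: [0.7, -0.0, -0.6]
opening: 0.0856
grip_force: 0.0
((282.5, 189.5), (83.0, 47.0), 90.0)
[[ 0.46706188 -0.19893536]
 [ 0.508729   -0.21700527]
 [ 0.47632872 -0.29552325]
 [ 0.43195367 -0.27625713]]
[np.float64(0.08491903969710671), np.float64(0.04541663239223202), np.float64(0.08494028313317363), np.float64(0.04837694467952126)]
[ 0.46916067 -0.24970314] tcp [ 0.46936746 -0.24715411  0.1951547 ] [-2.62541702e+00 -1.72140997e+00  2.30573231e-04]
```

View pics/w6.png

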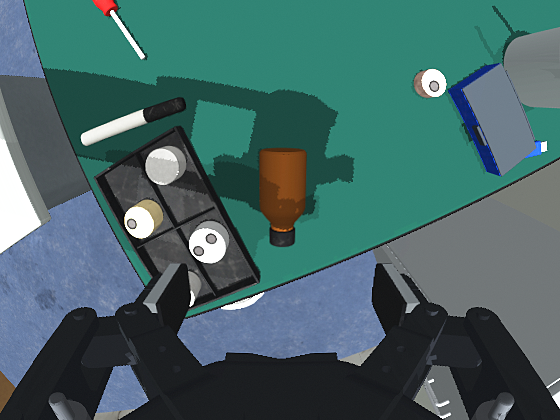

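The bottle stands upright in the wrist picture: base at row 149, cap at row 238, columns 259–306. The dark tray edge is about 50 px to its left, so I narrow the opening, descend and grip.

```bash
python3 -m jog '[[[0.007,0.001,0.04],[0,0,0]],[[0.007,0.001,0.08],[0,0,0]],[[0.007,0.001,0.12],[0,0,0]],[[0.007,0.001,0.16],[0,0,0]],[[0.007,0.001,0.183],[0,0,0]]]' 0.75
python3 -m jog '[[[0,0,0],[0,0,0]],[[0,0,0],[0,0,0]],[[0,0,0],[0,0,0]],[[0,0,0],[0,0,0]],[[0,0,0],[0,0,0]]]' 0 35
python3 - <<'E'
from to import *
o=ctrl.get_obs();print(o['tool_pos'],o['tool_rot'],o['opening'],o['grip_force'])
s=np.append(o['tool_pos'],1.157);s[2]+=.188
e=np.array(m(-39,0,200,np.pi/2))
go([s+(e-s)/2,e],start=s)
E
```

```text
t: 12.35
tool_pos: [0.4724, -0.2383, 0.0094]
tool_rot: [-2.62, -1.725, 0.003]
contact_force: [-0.3, -0.3, -0.5]
opening: 0.0641
grip_force: 0.0
t: 12.85
tool_pos: [0.4746, -0.2417, 0.0147]
tool_rot: [2.624, 1.723, 0.001]
contact_force: [0.8, 0.4, -2.0]
opening: 0.0446
grip_force: 37.7
[ 0.47461501 -0.241723    0.01472431] [2.62429925e+00 1.72293551e+00 1.47237835e-03] 0.04461567625055723 37.67363905906677
[155.6 -22.6   1.4] mm [ 0.     0.    -0.294]
[155.5  23.5   1.4] mm [-0.     0.    -0.294]
```

The bottle is gripped at an opening of 44.6 mm. I lift, carry it over and hold above the rollers.

```bash
python3 -m jog '[[[0,0,-0.04],[0,0,0]],[[0,0,-0.08],[0,0,0]],[[0,0,-0.12],[0,0,0]],[[0,0,-0.16],[0,0,0]],[[0,0,-0.188],[0,0,0]]]'
python3 -m jog '[[[0.03,-0.005,0],[0,0,-0.06]],[[0.06,-0.010,0],[0,0,-0.12]],[[0.09,-0.014,0],[0,0,-0.18]],[[0.12,-0.018,0],[0,0,-0.24]],[[0.155,-0.0226,0],[0,0,-0.294]]]'
python3 -m jog '[[[0.03,0.005,0],[0,0,-0.06]],[[0.06,0.010,0],[0,0,-0.12]],[[0.09,0.014,0],[0,0,-0.18]],[[0.13,0.019,0],[0,0,-0.24]],[[0.155,0.0235,0],[0,0,-0.294]]]'
python3 -m jog '[[[0,0,0],[0,0,0]],[[0,0,0],[0,0,0]]]'
python3 - <<'E'
from to import *
o=ctrl.get_obs();print(minv(o['tool_pos']),o['tool_rot'],o['opening'],o['grip_force'],o['contact_force'])
go([m(-39,6,130,np.pi/2),m(-39,6,109,np.pi/2)])
E
```

```text
t: 13.35
tool_pos: [0.4746, -0.2419, 0.2056]
tool_rot: [2.622, 1.721, 0.003]
contact_force: [0.7, -0.6, -1.3]
opening: 0.0446
grip_force: 37.8
t: 13.85
tool_pos: [0.5148, -0.0892, 0.2021]
tool_rot: [2.343, 2.091, 0.001]
contact_force: [0.2, -0.3, -1.9]
opening: 0.0451
grip_force: 38.0
t: 14.35
tool_pos: [0.556, 0.0634, 0.202]
tool_rot: [2.009, 2.414, 0.002]
contact_force: [-0.5, -1.2, -2.3]
opening: 0.0445
grip_force: 37.9
t: 14.55
tool_pos: [0.5558, 0.0614, 0.2017]
tool_rot: [2.013, 2.411, -0.0]
contact_force: [0.5, -0.7, -0.8]
opening: 0.0449
grip_force: 37.8
[-41.48168677   0.49683944 201.65801388] [ 2.01290935e+00  2.41129062e+00 -2.24820622e-04] 0.044910922483184186 37.829352021217346 [ 0.47245592 -0.68583264 -0.76208879]
[ 5.5  2.5 71.7] mm [0.    0.001 0.005]
[ 0. -0. 21.] mm [0. 0. 0.]
```

```bash
python3 -m jog '[[[0.003,0.001,0.02],[0,0,0]],[[0.005,0.002,0.04],[0,0,0]],[[0.005,0.002,0.06],[0,0,0]],[[0.005,0.002,0.075],[0,0,0]],[[0.005,0.002,0.084],[0,0,0]]]'
python3 -m jog '[[[0,0,0.002],[0,0,0]],[[0,0,0.004],[0,0,0]],[[0,0,0.006],[0,0,0]],[[0,0,0.007],[0,0,0]],[[0,0,0.007],[0,0,0]]]'
python3 - <<'E'
from to import *
o=ctrl.get_obs();print(minv(o['tool_pos']),o['tool_rot'],o['contact_force'])
E
```

```text
t: 15.05
tool_pos: [0.556, 0.0656, 0.1158]
tool_rot: [-2.015, -2.408, 0.002]
contact_force: [1.0, 0.2, -0.6]
opening: 0.0445
grip_force: 37.9
t: 15.55
tool_pos: [0.5572, 0.0666, 0.1108]
tool_rot: [2.013, 2.411, 0.001]
contact_force: [0.1, -0.2, -2.0]
opening: 0.0451
grip_force: 37.9
[-39.20019656   5.29699245 110.75971651] [2.01347975e+00 2.41075568e+00 8.04976980e-04] [ 0.12224798 -0.17632927 -2.01044887]
```

```bash
python3 -m jog '[[[0,0,0.001],[0,0,0]],[[0,0,0.002],[0,0,0]],[[0,0,0.002],[0,0,0]]]'
python3 -m jog '[[[0,0,0.001],[0,0,0]],[[0,0,0.0015],[0,0,0]],[[0,0,0.0015],[0,0,0]]]'
```

```text
t: 15.85
tool_pos: [0.5568, 0.0666, 0.1082]
tool_rot: [-2.014, -2.411, 0.0]
contact_force: [-0.4, 0.1, -2.2]
opening: 0.0447
grip_force: 37.9
t: 16.15
tool_pos: [0.5568, 0.0665, 0.1066]
tool_rot: [-2.014, -2.411, 0.0]
contact_force: [-0.1, 0.3, -1.8]
opening: 0.0447
grip_force: 37.9
```

```bash
python3 -m jog '[[[0,0,0.001],[0,0,0]],[[0,0,0.0015],[0,0,0]],[[0,0,0.0015],[0,0,0]]]'
python3 - <<'E'
from to import *
o=ctrl.get_obs();w=optics.get_image('side');cv2.imwrite('pics/s7.png',cv2.resize(w['image'][130:300,170:320],None,fx=3.5,fy=3.5,interpolation=2));
print(o['contact_force'],minv(o['tool_pos']))
E
```

```text
t: 16.45
tool_pos: [0.5569, 0.0665, 0.1055]
tool_rot: [2.014, 2.411, 0.0]
contact_force: [-0.8, 0.9, -1.5]
opening: 0.0446
grip_force: 38.1
[-0.84290056  0.93205115 -1.52995298] [-39.44512836   5.3065545  105.47714583]
```

View pics/s7.png

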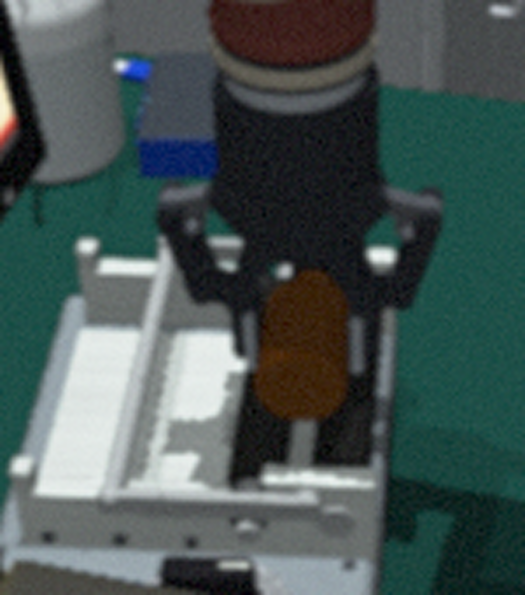

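```bash
python3 - <<'E'
from to import *
d=pickle.load(open('d0.pkl','rb'))['side']
for z in(94,98,102,106): print(z,(np.array(proj(d,(T@[-.039,.043,z/1e3,1])[:3]))-[170,130])*3.5)
E
python3 -m jog '[[[0,0,0.001],[0,0,0]],[[0,0,0.0015],[0,0,0]],[[0,0,0.0015],[0,0,0]]]'
python3 -m jog '[[[0,0,0.001],[0,0,0]],[[0,0,0.001],[0,0,0]]]'
```

```text
94 [298.10751121 430.48308792]
98 [297.85557368 424.6383063 ]
102 [297.60216669 418.75943445]
106 [297.34727736 412.84617325]
t: 16.8
tool_pos: [0.5574, 0.0666, 0.1055]
tool_rot: [2.014, 2.411, 0.001]
contact_force: [-3.6, 0.9, 6.5]
opening: 0.0449
grip_force: 38.7
t: 17.0
tool_pos: [0.5577, 0.0666, 0.1055]
tool_rot: [2.013, 2.41, 0.001]
contact_force: [-5.6, 1.2, 10.5]
opening: 0.0448
grip_force: 39.2
```

Bottle contact shows as fz ≈ 10 N with a lateral share from the idler. I ease it 2 mm forward and release.

```bash
python3 -m jog '[[[0,-0.001,-0.0005],[0,0,0]],[[0,-0.002,-0.0005],[0,0,0]],[[0,-0.002,-0.0005],[0,0,0]]]'
python3 -m jog '[[[0,-0.002,-0.0005],[0,0,0]],[[0,-0.002,-0.001],[0,0,0]],[[0,-0.002,-0.001],[0,0,0]],[[0,-0.002,-0.001],[0,0,0]]]' 0.7
python3 -m jog '[[[0,0,-0.01],[0,0,0]],[[0,0,-0.04],[0,0,0]],[[0,0,-0.08],[0,0,0]],[[0,0,-0.11],[0,0,0]],[[0,0,-0.11],[0,0,0]]]'
python3 - <<'E'
from to import *
o=ctrl.get_obs();w=optics.get_image('wrist');cv2.imwrite('pics/w8.png',w['image']);pickle.dump((o,w),open('w8.pkl','wb'))
print(minv(o['tool_pos']))
im=w['image'];hsv=cv2.cvtColor(im,cv2.COLOR_BGR2HSV);mk=cv2.inRange(hsv,(5,100,40),(20,255,255))
k=max(cv2.findContours(mk,0,2)[0],key=cv2.contourArea);r=cv2.minAreaRect(k);print(r)
for uv in cv2.boxPoints(r): print(uv,minv(wplane(w,o,uv,.117)).round(1))
s=np.append(o['tool_pos'],yaw+np.pi/2);e=np.array(m(-10,158,s[2]*1e3,np.pi))
go([s+(e-s)/2,e])
# knob
for p in((-10+21,158,127),(-10-21,158,127)): print(np.round(wproj(w,o,(T@np.append(np.array(p)/1e3,1))[:3])))
E
```

```text
t: 17.3
tool_pos: [0.5563, 0.0664, 0.1049]
tool_rot: [2.012, 2.409, 0.004]
contact_force: [-0.3, 1.5, 6.2]
opening: 0.0451
grip_force: 38.6
t: 17.7
tool_pos: [0.5526, 0.0658, 0.1038]
tool_rot: [-2.014, -2.411, 0.001]
contact_force: [0.5, 0.9, 0.4]
opening: 0.0598
grip_force: 0.0
t: 18.2
tool_pos: [0.5561, 0.0658, 0.2215]
tool_rot: [2.008, 2.404, 0.011]
contact_force: [0.1, -0.1, 0.7]
opening: 0.0596
grip_force: 0.0
[-40.34215146   4.72400789 221.48727899]
((280.0, 217.0), (102.0, 58.0), 90.0)
[251. 166.] [-61.8  39.9 117. ]
[309. 166.] [-17.4  40.  117. ]
[309. 268.] [-14.8 -46.3 117. ]
[251. 268.] [-63.8 -46.3 117. ]
[76.4 16.8 -3.1] mm [ 0.006  0.004 -0.781]
[43.5 64.9  0. ] mm [ 0.     0.    -0.785]
[350.  13.]
[293.  10.]
```

View pics/w8.png

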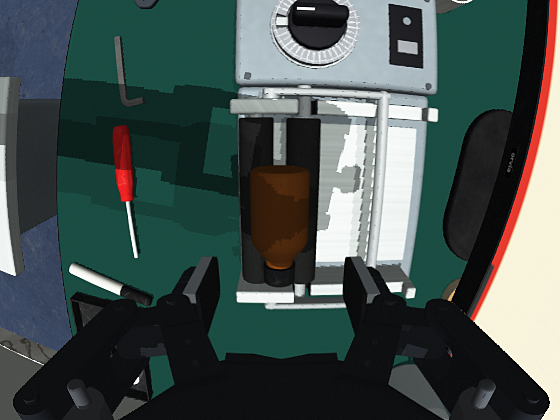

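The bottle lies in the groove, with its body at x −62…−17 and y about 40…−40 in the machine's frame, and the keeper is shut. The knob wing is at (292–346,14), as predicted. Viewing is used up, so the rest goes by numbers, starting with the move to the knob.

```bash
python3 -m jog '[[[0.015,0.003,0],[0,0,-0.147]],[[0.03,0.006,0],[0,0,-0.293]],[[0.045,0.01,0],[0,0,-0.44]],[[0.06,0.014,0],[0,0,-0.588]],[[0.076,0.017,0],[0,0,-0.735]]]' 0.5
python3 -m jog '[[[0.009,0.013,0],[0,0,-0.147]],[[0.018,0.026,0],[0,0,-0.293]],[[0.027,0.039,0],[0,0,-0.44]],[[0.036,0.052,0],[0,0,-0.588]],[[0.0435,0.065,0],[0,0,-0.735]]]'
python3 -m jog '[[[0,0,0],[0,0,-0.09]],[[0,0,0],[0,0,-0.09]]]'
python3 - <<'E'
from to import *
o=ctrl.get_obs();w=optics.get_image('wrist');cv2.imwrite('pics/w9.png',w['image'])
print(minv(o['tool_pos']),o['tool_rot'])
c=wproj(w,o,(T@[-.01,.158,.092,1])[:3]);print('pred collar',c)
g=cv2.cvtColor(w['image'],cv2.COLOR_BGR2GRAY)
# dark disc (z .098): dark blob near predicted
mk=(g<60).astype(np.uint8);n,l,st,ce=cv2.connectedComponentsWithStats(mk)
for i in range(1,n):
    if st[i,4]>150: print(st[i],ce[i].round(),minv(wplane(w,o,ce[i],.098)).round(1))
go([m(-10,158,222,np.pi)])
E
```

```text
t: 18.75
tool_pos: [0.5553, 0.144, 0.2126]
tool_rot: [-1.004, -2.974, 0.002]
contact_force: [1.0, 0.2, -0.4]
opening: 0.0428
grip_force: 0.0
t: 19.25
tool_pos: [0.5604, 0.2222, 0.2125]
tool_rot: [0.133, -3.136, 0.001]
contact_force: [-0.0, -0.2, 0.6]
opening: 0.0427
grip_force: 0.0
t: 19.45
tool_pos: [0.5605, 0.2219, 0.2126]
tool_rot: [0.264, -3.128, 0.001]
contact_force: [-0.1, 0.3, -0.9]
opening: 0.0429
grip_force: 0.0
[ -8.90937342 157.6562367  212.5517003 ] [ 2.64452117e-01 -3.12750691e+00  8.88726796e-04]
pred collar (np.float64(280.8560584076608), np.float64(203.25574540683323))
[   0    0   59   41 1197] [29. 20.] [-202.   -88.6   98. ]
[ 73   0 135  24 677] [140.  10.] [-180.6   41.    98. ]
[   73     0   324   242 17422] [284.  80.] [-111.   160.8   98. ]
[    0     0   560   420 89827] [371. 296.] [ 78.8 242.1  98. ]
[398  53  26  23 178] [408.  60.] [-132.5  262.    98. ]
[ 386  112   57  140 1412] [418. 163.] [-46.2 274.1  98. ]
[  31  128  173  126 7661] [117. 172.] [-41.4  15.2  98. ]
[ 21 137  39 153 345] [ 34. 214.] [ -3.8 -97.3  98. ]
[209 155   9 108 257] [212. 205.] [-10.4 101.2  98. ]
[ 254  175   60   66 2764] [283. 206.] [ -9.6 160.1  98. ]
[ 252  270   63   30 1545] [284. 284.] [ 63.3 160.7  98. ]
[ 1.2  0.6 -9.2] mm [-0.    -0.003 -0.008]
```

```bash
python3 -m jog '[[[0.001,0.0013,0.03],[0,0,0]],[[0.001,0.0013,0.06],[0,0,0]],[[0.001,0.0013,0.085],[0,0,0]],[[0.001,0.0013,0.103],[0,0,0]],[[0.001,0.0013,0.109],[0,0,0]]]'
python3 -m jog '[[[0,0,0],[0,0,0]],[[0,0,0],[0,0,0]],[[0,0,0],[0,0,0]],[[0,0,0],[0,0,0]],[[0,0,0],[0,0,0]]]' 0 20
python3 -c "
from to import *
o=ctrl.get_obs();print(minv(o['tool_pos']),o['tool_rot'],o['wrist_torque'],o['contact_force'])"
```

```text
t: 20.0
tool_pos: [0.5581, 0.2218, 0.1018]
tool_rot: [0.26, -3.125, 0.002]
contact_force: [0.2, -0.3, -0.2]
opening: 0.0425
grip_force: 0.0
t: 20.5
tool_pos: [0.5607, 0.2236, 0.1065]
tool_rot: [-0.264, 3.129, 0.002]
contact_force: [-0.8, 4.4, 1.6]
opening: 0.0125
grip_force: 26.0
[ -8.42404488 159.3177961  106.49952273] [-2.63778274e-01  3.12872736e+00  2.40995089e-03] [ 0.68117984  0.18996209 -0.03612418] [-0.8461164   4.3864621   1.56824302]
```

```bash
python3 -m jog '[[[0,0.0005,0],[0,0,0]],[[0.0015,0.0005,0],[0,0,0]],[[0.0015,0.0005,0],[0,0,0]]]' 0.3
python3 -m jog '[[[0,0,0],[0,0,0]],[[0,0,0],[0,0,0]],[[0,0,0],[0,0,0]],[[0,0,0],[0,0,0]]]' 0 60
python3 -m jog '[[[0,0,0.002],[0,0,0]],[[0,0,0.004],[0,0,0]],[[0,0,0.006],[0,0,0]],[[0,0,0.0075],[0,0,0]],[[0,0,0.0075],[0,0,0]]]'
python3 -c "
from to import *
o=ctrl.get_obs();print(minv(o['tool_pos']),o['tool_rot'],o['wrist_torque'],o['contact_force'])"
```

```text
t: 20.8
tool_pos: [0.5586, 0.2225, 0.1054]
tool_rot: [-0.264, 3.13, -0.001]
contact_force: [-0.5, 0.3, 0.2]
opening: 0.0256
grip_force: 0.0
t: 21.2
tool_pos: [0.5586, 0.2233, 0.1056]
tool_rot: [-0.264, 3.13, 0.001]
contact_force: [-2.7, 2.7, 2.3]
opening: 0.0116
grip_force: 61.1
t: 21.7
tool_pos: [0.5587, 0.2233, 0.0985]
tool_rot: [0.264, -3.13, -0.001]
contact_force: [-4.7, 2.3, 8.0]
opening: 0.0119
grip_force: 61.9
[-10.42174269 159.39893937  98.51373554] [ 2.63962222e-01 -3.13046539e+00 -8.75322815e-04] [ 0.3889903   0.86217317 -0.03031982] [-4.69784051  2.34249386  7.98065663]
```

```bash
python3 -m jog '[[[0,0,0.0002],[0,0,0.12]],[[0,0,0.0002],[0,0,0.24]],[[0,0,0.0002],[0,0,0.36]],[[0,0,0.0002],[0,0,0.48]],[[0,0,0.0002],[0,0,0.6]]]'
python3 -c "
from to import *
o=ctrl.get_obs();print(minv(o['tool_pos']),o['wrist_torque'],o['contact_force'])"
python3 -m jog '[[[0,0,0],[0,0,0.12]],[[0,0,0],[0,0,0.24]],[[0,0,0],[0,0,0.36]],[[0,0,0],[0,0,0.48]],[[0,0,0],[0,0,0.6]]]'
python3 -m jog '[[[0,0,0],[0,0,0]],[[0,0,0],[0,0,0]]]'
python3 -c "
from to import *
o=ctrl.get_obs();r=R.from_rotvec(o['tool_rot']);x=r.apply([1,0,0]);print(minv(o['tool_pos']),o['wrist_torque'],o['contact_force'],'turned',(np.pi+yaw-np.arctan2(x[1],x[0]))%(2*np.pi), o['q'])"
```

```text
t: 22.2
tool_pos: [0.5586, 0.2237, 0.0986]
tool_rot: [-0.68, -3.067, -0.002]
contact_force: [-5.9, 3.3, 8.4]
opening: 0.0117
grip_force: 61.9
[-10.43075537 159.78802145  98.58881168] [0.60632301 0.8285928  0.03920369] [-5.92848495  3.26549591  8.37209431]
t: 22.7
tool_pos: [0.5588, 0.2241, 0.0987]
tool_rot: [-1.556, -2.728, -0.003]
contact_force: [-3.2, 4.7, 6.8]
opening: 0.0114
grip_force: 61.8
t: 22.9
tool_pos: [0.5588, 0.2241, 0.0987]
tool_rot: [-1.549, -2.732, -0.003]
contact_force: [-2.3, 4.4, 8.2]
opening: 0.0115
grip_force: 61.8
[-10.18685799 160.12719433  98.73621678] [0.83133222 0.79278643 0.06032039] [-2.28239128  4.3604747   8.18179998] turned 1.2068280172430237 [ 0.25685778  0.11432685  1.7777178   0.00218219  1.24862103 -0.28278867]
```

The knob is turned about 1.20 rad and still held down. I let go straight, wait, and rise.

```bash
python3 -m jog '[[[0,0,0],[0,0,0]],[[0,0,0],[0,0,0]],[[0,0,0],[0,0,0]],[[0,0,0],[0,0,0]],[[0,0,0],[0,0,0]]]' 0.5
python3 -m jog '[[[0,0,-0.02],[0,0,0]],[[0,0,-0.05],[0,0,0]],[[0,0,-0.09],[0,0,0]],[[0,0,-0.12],[0,0,0]],[[0,0,-0.12],[0,0,0]]]'
python3 - <<'E'
from to import *
import time
o=ctrl.get_obs();w=optics.get_image('wrist');t=optics.get_image('top');s=optics.get_image('side')
for n,i in(('w10',w),('t10',t),('s10',s)): cv2.imwrite(f'pics/{n}.png',i['image'])
pickle.dump((o,w,t,s),open('end.pkl','wb'))
print(minv(o['tool_pos']))
g=cv2.cvtColor(w['image'],cv2.COLOR_BGR2GRAY)
c=np.array(wproj(w,o,(T@[-.01,.158,.098,1])[:3]));print('pred',c)
n,l,st,ce=cv2.connectedComponentsWithStats((g<60).astype(np.uint8))
for i in range(1,n):
    if st[i,4]>500 and np.hypot(*(ce[i]-c))<60: print(st[i],ce[i])
# bright wing marker pixel near predicted: print small gray patch
u,v=c.round().astype(int);p=g[v-45:v+46:5,u-45:u+46:4]
for r in p: print(' '.join('%3d'%x for x in r))
E
```

```text
t: 23.4
tool_pos: [0.5584, 0.2227, 0.0971]
tool_rot: [-1.55, -2.732, 0.001]
contact_force: [-0.2, -0.5, 0.3]
opening: 0.0425
grip_force: 0.0
t: 23.9
tool_pos: [0.5616, 0.2237, 0.2241]
tool_rot: [1.546, 2.726, 0.011]
contact_force: [1.1, -0.1, 1.2]
opening: 0.0432
grip_force: 0.0
[ -7.5347165  159.24960173 224.1460344 ]
pred [275.56721262 202.96978702]
[     0      0    560    420 108516] [292.51671643 227.52522209]
[ 249  172   58   62 2529] [276.75523922 200.40173982]
160 159 157 159 161 159  96 214  26  80 108 115 106 114  86  34 153  98 102 104 104 102 102
160 160 156 158 155 211 143 190  53  69  75 142 140 101 108 116 120  84 151 100 101 100 101
158 159 158 150  52 190 152 114  70  69  65 115 141 101 113 118 102 117 106  67  94 101 102
167 162 157 133 194 157 171  67  90  44   7   5   5   5  60 131 116  71  66  69  78  99 101
 70  73  93 155 160 161 181  28  14  12  13   9   7  11  13  22  42  70  70  69  69 145 103
 71  72  67  92 143  86   0  12  11  12   7  11   9   7  12  12  14   3  68  69  68  65 103
 73  74  59  92  91  66  15  15  13  14  10  70  16  10  14  13  12  11  8
[... 421 characters left out ...]
  14  10  10  12   9  20  18  18  16  97 112  98  99 104
 70  69  68  67  67  66  76  12  17  11  11  13  11   9  18  20  13 102 100 111 101 102 103
160 159  62  98 100  97  97 118  47  17  13  18  16  13  15  71 116  97 107 103 102 105 103
154 154 158 187 187  90 101  96 110 110  12  14  14  13 119  96  96 112  97 103 102 101 103
130 138 173 185 181 183 178  94 110 101  74  16  15  91  94 105  97 101 102 103 101 102 103
153  68  64 128 166 180 185 184 176  94 103  98  99  98 101 102 102 103 102 102 104 102 102
 78  72  65  64  70  64  86 159 169 187 185 190  88  93 100 102 103 102 100 103 102 101 102
 83  80  71 181  53  59 184 154  60  62 130 163 158 184 186 187 145 105 104  99 165 192 190
```

Run:
```python
from to import *
o,w,t,s=pickle.load(open('end.pkl','rb'));im=w['image'];g=cv2.cvtColor(im,cv2.COLOR_BGR2GRAY)
w9=cv2.imread('pics/w9.png')
n,l,st,ce=cv2.connectedComponentsWithStats((g<60).astype(np.uint8));i=[k for k in range(1,n) if 2000<st[k,4]<3500 and abs(ce[k][0]-276)<15][0]
print('bottom now',st[i],np.median(np.where(l[st[i,1]+st[i,3]-3]==i)[0]))
sub=(g[170:235,250:310]>30)&(cv2.erode(cv2.morphologyEx((l==i).astype(np.uint8),cv2.MORPH_CLOSE,np.ones((9,9))),np.ones((9,9)))[170:235,250:310]>0)
ys,xs=np.where(sub);pts=np.stack([xs+250,ys+170],1).astype(float);print('marker',len(pts),pts.min(0),pts.max(0))
K=(T@[-.01,.1595,0,1])[:3]
if len(pts)>5:
    e=[pts[pts[:,1]<=pts[:,1].min()+1].mean(0),pts[pts[:,1]>=pts[:,1].max()-1].mean(0)]
    for z in(.127,.1195):
        a,b=[wplane(w,o,q,z) for q in e];d=a-b;ang=np.arctan2(d[1],d[0]);print('marker z',z,'len',np.linalg.norm(d),'turn',(yaw-ang)%np.pi, minv(a),minv(b))
for z in(.127,.1195):
    for sg in(1,-1):
        a=yaw-1.2;p=K+[sg*.021*np.cos(a),sg*.021*np.sin(a),z];print(z,sg,np.round(wproj(w,o,p),1))
# same check on the earlier picture: knob up, bbox rows 175..241
tp=T@[-.0089,.15766,.21255,1];o9=dict(tool_pos=tp[:3],tool_rot=np.array([.264452,-3.127507,.000889]))
for z in(.127,.1195): print('w9',z,[np.round(wproj(w,o9,K+[sg*.021*np.cos(yaw),sg*.021*np.sin(yaw),z]),1) for sg in(1,-1)])
# bystanders / bottle in top view vs start
d=pickle.load(open('d0.pkl','rb'))
df=cv2.absdiff(t['image'],d['top']['image']).max(2)
print('screwdriver diff',df[255:290,215:300].mean(),'disc diff',df[132:155,352:378].mean())
```

```text
bottom now [ 249  172   58   62 2529] 277.0
marker 72 [275. 186.] [278. 204.]
marker z 0.127 len 0.012996227693079874 turn 1.2101251438383365 [-16.46737334 177.59349065 127.        ] [-11.88097454 165.433438   127.        ]
marker z 0.1195 len 0.013404058141097859 turn 1.2101251438383263 [-15.90269727 176.04749016 119.5       ] [-11.17237417 163.50584681 119.5       ]
0.127 1 [276.4 236.7]
0.127 -1 [275.8 184.3]
0.1195 1 [276.4 233.3]
0.1195 -1 [275.8 182.3]
w9 0.127 [array([282.9, 242.9]), array([282.6, 188.4])]
w9 0.1195 [array([282.8, 239.3]), array([282.6, 186.2])]
screwdriver diff 1.4712605042016806 disc diff 1.3645484949832776
```

```bash
python3 -c "
from station import job
print(job.finish_job())"
```

```text
the job is handed in; nothing more can be done
None
```

I handed the job in at about 24 s: the idler is seated, the keeper shut, the bottle on both rollers, and the knob turned about 1.2 rad and sprung up. I checked the knob from image measurements only, because I had already viewed 11 pictures, one over the limit of 10.

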